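# Cover two crucibles with their own lids

### The arm

A 6-joint arm with a two-finger parallel gripper is mounted at the origin on the work surface. World frame = base frame: x ahead of the robot, y to its left, z up, the work surface at z = 0. Lengths are in m, angles in rad, forces in N, time in s.
With the tool pointing down it reaches from about 0.3 to 0.75 m from the base axis. Payload 8.5 kg.
Tool frame: the origin (TCP) lies midway between the tips of the shut fingers; the grasp point (between the pads) lies 19 mm behind it; z points along the fingers, y is the line along which they close (so a half turn about z gives the same grasp; the last joint's range is limited). The gripper opens to 88 mm and grips with 3 to 60 N. Pads are 18 mm wide; open, the fingers measure 123 mm over their backs; the gripper's body (75 mm by 187 mm) begins 45 mm behind the grasp point.
Start: joints at [-1.519, 0.381, 1.297, -0, 1.464, -0.215], TCP at [0.145, -0.531, 0.239] pointing down, gripper open.
Joint ranges: [-3.11, 3.11], [-0.89, 2.33], [0.22, 2.48], [-1.42, 4.56], [0.17, 2.85], [-2.88, 2.88]. Speed limits (rad/s): [2.39, 2.39, 3.14, 3.14, 3.14, 3.14].

### API

Orientations are given as a unit quaternion [w, x, y, z].
In Python, from cell import state, cams, bot gives the robot as it stands.
- The arm moves only by the tool send_rows, never from a script. Its argument "commands" is one flat list of numbers, 6 for each row, row after row: the shift along the tool's x, y, z scaled (see below), then the turn, a rotation vector about the tool's x, y, z scaled (see below). In form: [tx, ty, tz, rx, ry, rz, tx, ty, tz, rx, ry, rz, ...]. A call has 1 to 20 rows; each row shifts and turns the commanded pose from where the row before left it, along the tool's axes as they then stand; what a row does not reach is not made up. The controller multiplies each number of a shift by 100 mm and each number of a turn by 180 degrees. A row lasts 1/10 s, in which the tool goes at most 50 mm and 8.59 degrees, less where a joint would pass 70% of its speed; a pose out of reach is approached as far as the arm can. A call with a number of a shift or a turn outside -1 to 1 is refused whole. A call with a gripper value outside its range is refused whole. "jaw" is the closure in counts, from 0 (fully open) to 255 (shut), set as the call begins (left out, the last holds). The fingers move at their own pace and stop on an object; "grip_force" is the grip in N (left out, the last holds). Time passes only in rows, so rows that do not move let the fingers close. It gives the time, the measured TCP pose, the force, the opening and the grip force at its end, in the units of the state.
- state(): the state, without advancing time (a new reading comes with each control period).
- cams.capture(name): name is "side" or "top"; returns a dict with "img" (420x560x3 uint8, red, green, blue), "vertical_fov" (degrees; the focal length in pixels is half the picture's height over the tangent of half this angle, whatever the lens; pixels are square), "cx", "cy" (the principal point, pixels), "extrinsics" (4x4, takes a point from world to camera coordinates). Camera axes: x right, y down, z forward; pixel columns grow to the right and rows downward; lengths in m; the calibration is good to about 2 mm. A picture is of the moment at which its call begins. There is no depth.
- bot.job_done(): hands the job in; it is judged then, once.
The state is a dict: "t": time; "joint_positions": joint angles; "dq": joint speeds; "tau": joint torques, N m; "tool_pos": TCP position; "eef_rot": TCP orientation; "contact_force": force on the tool from outside, world axes, zero at the start; "ft_torque": the same for the moment, N m; "opening": opening from 0.0 (shut) to 1.0 (fully open); "grip_force": force on a finger pad.
Only numpy, scipy, OpenCV 4.12 (cv2) and the standard library are available. Lean on these libraries where they do the work, as an engineer would, in place of code of your own. Each camera call takes 0.05 s, during which the arm holds its last target. There are 200 camera calls.

### The job

Two open porcelain crucibles stand on the laboratory bench and their two lids lie loose beside them. Put each lid on the crucible it fits, the wide lid on the large crucible and the narrow lid on the small one, so that it sits level in the rim. Set the lids down rather than dropping them, and leave both crucibles standing upright on the bench.

Things in the scene. Friction and masses are not known exactly. Their poses are not given: they have to be found in the camera images.
- crucible_large: The large open crucible: white porcelain, round, widening upwards from a foot 48 mm across to a rim 66 mm across outside and 58 mm inside, 62 mm high, 0.16 kg, loose on the bench. Origin: centre of its underside; z up along its axis, so the rim is at z = 62 mm.
- crucible_small: The small open crucible: white porcelain, round, foot 32 mm across, rim 44 mm across outside and 37 mm inside, 42 mm high, 0.08 kg, loose on the bench. Origin: centre of its underside; z up along its axis, so the rim is at z = 42 mm.
- lid_large: The wide white porcelain lid, knob up on the bench, 0.06 kg. Tapered boss below, 0 to 8 mm (40 mm across at the bottom, 54 at the top), that drops into the mouth and centres it; disc 70 mm across, 8 to 13 mm; round upright knob 16 mm across, 13 to 33 mm. Origin: centre of the boss's underside; z up. Seated, the disc rests on the rim and the origin is 54 mm above the crucible's.
- lid_small: The narrow white porcelain lid, same form, knob up on the bench, 0.03 kg. Tapered boss below, 0 to 8 mm (19 mm across at the bottom, 33 at the top); disc 48 mm across, 8 to 13 mm; round upright knob 16 mm across, 13 to 33 mm. Origin: centre of the boss's underside; z up. Seated, the disc rests on the rim and the origin is 34 mm above the crucible's.
Mind the look-alikes: they are no part of the job. Leave any green look-alike of the crucible_small alone. Leave any turquoise look-alike of the lid_large alone.

How it is judged:
At the end, for the whole second after the job is handed in: Each lid rests on its own crucible: centred within 10 mm, its origin no more than 4 mm above (or 6 mm below) the seated height, lid and crucible both level within 10 degrees, the crucibles standing on the bench (underside less than 10 mm above it), everything at rest (under 20 mm/s) (horizontal distance between lid_large and crucible_large below 0.01 m and z of lid_large in the frame of crucible_large between 0.048 and 0.058 m and angle between each of lid_large, crucible_large, lid_small, crucible_small's own z axis and vertical below 0.175 rad and height (world z) of each of crucible_large, crucible_small below 0.01 m and linear speed of each of lid_large, crucible_large, lid_small, crucible_small below 0.02 m/s and horizontal distance between lid_small and crucible_small below 0.01 m and z of lid_small in the frame of crucible_small between 0.028 and 0.038 m); the robot touches nothing.
It fails at once if the large lid is let go in the air, more than 25 mm above the height at which it sits on its crucible (height (world z) of lid_large above 0.079 m and contact force between each of the fingers, the arm and lid_large below 0.01 N).
It fails at once if the small lid is let go in the air, more than 25 mm above the height at which it sits on its crucible (height (world z) of lid_small above 0.059 m and contact force between each of the fingers, the arm and lid_small below 0.01 N).
It also fails if it takes over 58 s, if anything falls off the work surface, if the arm or the gripper's body presses on something with over 40 N, if the wrist force passes 120 N, or if a joint passes its speed limit or range.

## Working session

There is one attempt and no reset: what is moved stays moved. The work goes in short steps, Python scripts to look and compute and a tool call to move; the robot and the scene stay as the last step left them, time stands still between calls to the robot, and variables do not carry over. Pictures are saved under pics/ and viewed, at most 10 in all, crops included, and the job is handed in when it is done.

Besides the shell and the picture viewer there is one more tool, called after ">>>" in YAML: its name, and indented under it one key for each argument. send_rows: Moves the arm, as the interface text tells. Shifts and turns lie within -1 to 1; 1 stands for 100 mm of shift or 180 degrees of turn. Its arguments: {"type":"object","properties":{"commands":{"type":"array"},"jaw":{"type":"number"},"grip_force":{"type":"number"}},"required":["commands"]}

```bash
mkdir -p pics; cat > h.py <<'E'
import numpy as np, cv2
from cell import state, cams, bot
def cap(n):
    c=cams.capture(n); c['f']=210/np.tan(np.radians(c['vertical_fov'])/2); return c
def ray(c,u,v,z):
    E=np.array(c['extrinsics']);R,t=E[:3,:3],E[:3,3]
    o=-R.T@t; d=R.T@np.array([(u-c['cx'])/c['f'],(v-c['cy'])/c['f'],1])
    return o+d*(z-o[2])/d[2]
def proj(c,p):
    E=np.array(c['extrinsics']);q=E[:3,:3]@np.array(p)+E[:3,3]
    return q[:2]/q[2]*c['f']+[c['cx'],c['cy']]
E
python3 - <<'E'
from h import *
for n in('top','side'):
    c=cap(n);cv2.imwrite(f'pics/{n}0.png',c['img'][:,:,::-1]);E=np.array(c['extrinsics'])
    print(n,c['f'],c['cx'],c['cy'],(-E[:3,:3].T@E[:3,3]).round(3),E[:3,:3].round(2).tolist(),c['img'].shape)
s=state();print(s['t'],s['tool_pos'],s['eef_rot'],s['opening'])
E
```

```text
top 404.87879000913216 283.1216660110439 213.55795710265073 [ 0.404 -0.004  0.784] [[0.03, -1.0, -0.02], [-0.99, -0.02, -0.14], [0.14, 0.02, -0.99]] (420, 560, 3)
side 465.7585227295902 278.9757204737886 205.31100769858475 [0.419 0.618 0.651] [[-0.99, -0.15, -0.01], [-0.09, 0.7, -0.7], [0.11, -0.69, -0.71]] (420, 560, 3)
0.1 [ 0.14498489 -0.53028041  0.2382121 ] [-6.54612118e-04  9.91114808e-01  1.33007544e-01  4.52740507e-05] 1.0016887595880466
```

View pics/top0.png

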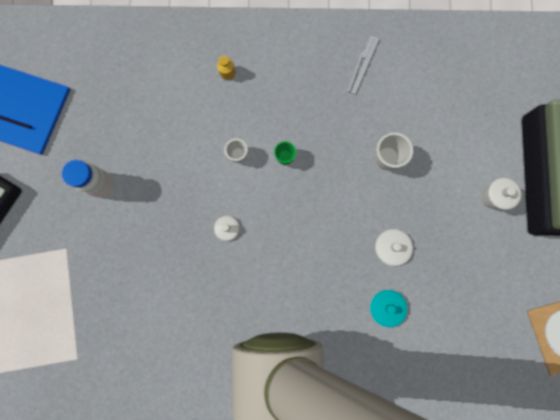

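View pics/side0.png

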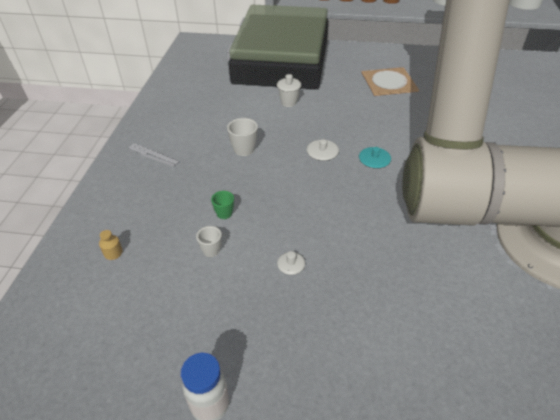

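The top picture shows these candidates:
- **Cups:** white small (236,150), green look-alike (285,153), white large (394,151), and an already covered white pot (503,194).
- **Lids:** white narrow (227,229), white wide (394,247), turquoise look-alike (389,308).

By the description I choose the white ones at (236,150), (394,151), (227,229) and (394,247). In the side picture they are at (209,242), (243,137), (291,263) and (322,149).

```bash
cat >> h.py <<'E'
from scipy.optimize import least_squares
M={'cl':[(0,24),(62,33)],'cs':[(0,16),(42,22)],'ll':[(8,35),(13,35),(33,8)],'ls':[(8,24),(13,24),(33,8)]}
S={'cl':((394,151),(243,137)),'cs':((236,150),(209,242)),'ll':((394,247),(322,149)),'ls':((227,229),(291,263))}
A=np.linspace(0,2*np.pi,60)
def sil(c,k,xy,z0=0,conv=True):
    m=np.zeros((420*4,560*4),np.uint8); P=[[proj(c,(xy[0]+r*np.cos(a)/1e3,xy[1]+r*np.sin(a)/1e3,z0+z/1e3)) for a in A] for z,r in M[k]]
    return cv2.convexHull(np.float32(P).reshape(-1,2))
def cen(h): m=cv2.moments(h); return np.array([m['m10']/m['m00'],m['m01']/m['m00']]),m['m00']
def seg(c,seed,w=34):
    u,v=map(int,seed); y0,x0=max(v-w,0),max(u-w,0)
    p=c['img'][y0:v+w,x0:u+w].astype(int); bg=np.median(p.reshape(-1,3),0)
    # porcelain is warm-tinted vs bluish grey bench; or brighter
    g=((p[...,0]-p[...,2])-(bg[0]-bg[2])>7)|(p.sum(2)-bg.sum()>75)
    g=cv2.morphologyEx(g.astype(np.uint8),cv2.MORPH_OPEN,np.ones((2,2)))
    n,l,st,ce=cv2.connectedComponentsWithStats(g)
    i=1+np.argmin([np.hypot(*(ce[j]-[u-x0,v-y0]))-st[j,4]*.02 for j in range(1,n)])
    cs,_=cv2.findContours((l==i).astype(np.uint8),cv2.RETR_EXTERNAL,cv2.CHAIN_APPROX_NONE)
    return cv2.convexHull(np.vstack(cs)).astype(np.float32)+np.float32([x0,y0])
E
python3 - <<'E'
from h import *
C=[cap('top'),cap('side')]; vis=[c['img'][:,:,::-1].copy() for c in C]
out=[]
for k in M:
    H=[seg(c,s) for c,s in zip(C,S[k])]; m=[cen(h) for h in H]
    for use in ([0],[1],[0,1]):
        f=lambda xy:np.concatenate([cen(sil(C[i],k,xy))[0]-m[i][0] for i in use])
        x0=ray(C[0],*S[k][0],.02)[:2]
        r=least_squares(f,x0,x_scale=.01,diff_step=1e-3)
        print(k,use,r.x.round(4),'res',r.fun.round(1),'area', [(round(m[i][1]),round(cen(sil(C[i],k,r.x))[1])) for i in use])
    for i in (0,1):
        b=cv2.resize(vis[i],None,fx=4,fy=4) ; 
        cv2.polylines(b,[np.int32(sil(C[i],k,r.x)*4+2)],True,(0,0,255),1); cv2.polylines(b,[np.int32(H[i]*4+2)],True,(255,0,0),1)
        u,v=[4*q for q in S[k][i]]; out.append(b[v-130:v+130,u-100:u+100])
cv2.imwrite('pics/c.png',np.vstack([np.hstack(out[0::2]),np.hstack(out[1::2])]))
E
```

```text
cl [0] [ 0.6246 -0.1908] res [0. 0.] area [(1088, 1131)]
cl [1] [ 0.6236 -0.182 ] res [0. 0.] area [(838, 934)]
cl [0, 1] [ 0.6246 -0.189 ] res [-1.  -0.   0.2 -1.9] area [(1088, 1129), (838, 926)]
cs [0] [0.6248 0.1045] res [-0.  0.] area [(422, 452)]
cs [1] [0.6246 0.1111] res [0. 0.] area [(548, 631)]
cs [0, 1] [0.6251 0.1072] res [-1.4 -0.2  0.3 -1.7] area [(422, 452), (548, 627)]
ll [0] [ 0.4493 -0.1999] res [-0. -0.] area [(1086, 1102)]
ll [1] [ 0.449  -0.1886] res [-0. -0.] area [(474, 563)]
ll [0, 1] [ 0.4492 -0.1974] res [-1.3  0.   0.2 -2.5] area [(1086, 1101), (474, 553)]
ls [0] [0.4774 0.1201] res [-0.  0.] area [(474, 497)]
ls [1] [0.4781 0.1289] res [-0.  0.] area [(458, 537)]
ls [0, 1] [0.4779 0.124 ] res [-2.  -0.3  0.4 -2.2] area [(474, 497), (458, 531)]
```

View pics/c.png

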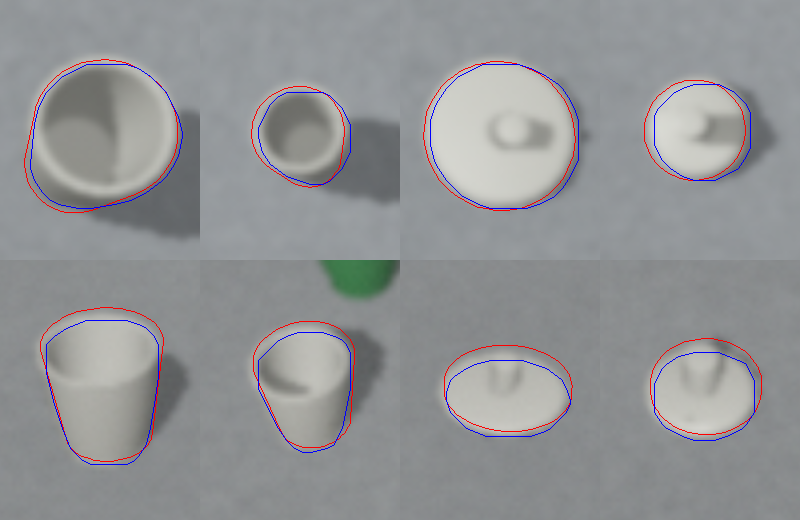

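The crop confirms the four chosen white items. The two cameras agree in x within about 1 mm but differ by 7–11 mm in y. The grasp will close along y and so centre the lid there. I'll then use the held lid to find the camera bias. First I square the tool to the world axes and go above the large lid.

>>> send_rows:
  commands: [0,0,0,0,0,0.0425,0,0,0,0,0,0.0425,0.304,-0.333,0,0,0,0,0.304,-0.333,0,0,0,0,0.304,-0.333,0,0,0,0,0.304,-0.333,0,0,0,0,0.304,-0.333,0,0,0,0,0.304,-0.333,0,0,0,0,0.304,-0.333,0,0,0,0,0.304,-0.333,0,0,0,0,0.304,-0.333,0,0,0,0,0.304,-0.333,0,0,0,0,0,0,0,0,0,0,0,0,0,0,0,0,0,0,0,0,0,0]
  jaw: 80
  grip_force: 12

```text
t: 1.7
tool_pos: [0.4485, -0.1983, 0.2386]
eef_rot: [-0.0, 1.0, -0.001, -0.0]
contact_force: [-0.6, -0.2, 0.1]
opening: 0.688
grip_force: 0.0
```

>>> send_rows:
  commands: [0,0,0.48,0,0,0,0,0,0.48,0,0,0,0,0,0.48,0,0,0,0,0,0.48,0,0,0,0,0,0,0,0,0,0,0,0,0,0,0]

```text
t: 2.3
tool_pos: [0.4489, -0.1987, 0.0476]
eef_rot: [-0.0, 1.0, -0.001, -0.0]
contact_force: [1.5, -1.0, -0.1]
opening: 0.685
grip_force: 0.0
```

```bash
python3 - <<'E'
from h import *
s=state();p=np.array(s['tool_pos']);print(p)
o=[]
for n in('side','top'):
    c=cap(n);b=cv2.resize(c['img'][:,:,::-1],None,fx=4,fy=4,interpolation=cv2.INTER_CUBIC)
    u,v=proj(c,p);print(n,u,v)
    cv2.drawMarker(b,(int(4*u+2),int(4*v+2)),(0,0,255),0,12,1)
    U,V=int(4*u),int(4*v);o.append(b[V-250:V+250,U-190:U+190])
cv2.imwrite('pics/g.png',np.hstack(o))
E
```

```text
[ 0.44894881 -0.19871375  0.04763629]
side 324.57828904411525 133.75607714032174
top 399.19552291410133 247.0456288400761
```

View pics/g.png

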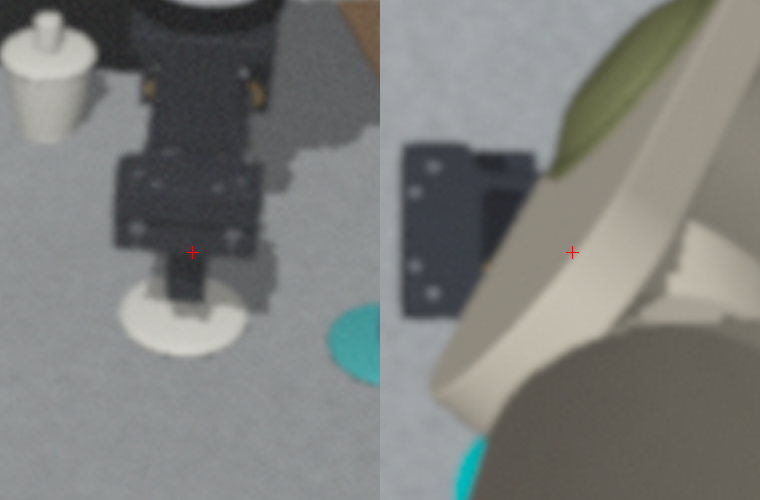

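```bash
python3 - <<'E'
from h import *
c=cap('side');p=np.array(state()['tool_pos'])
o=np.array([324.578,133.756])
f=lambda q:((np.array(proj(c,q))-o)*4+[190,250]).round(0)
for d in(0,.03,.047):
    for dx in(-.009,.009): print('fing',d,dx,f(p+[dx,d,0]))
for L in [(.4493,-.1999),(.449,-.1886)]:
    print(L,f((*L,.0105)),'L/R',f((L[0]+.035,L[1],.0105)),f((L[0]-.035,L[1],.0105)))
    print(f((L[0],L[1]+.035,.0105)))
E
```

```text
fing 0 -0.009 [205. 249.]
fing 0 0.009 [171. 246.]
fing 0.03 -0.009 [201. 283.]
fing 0.03 0.009 [167. 280.]
fing 0.047 -0.009 [198. 303.]
fing 0.047 0.009 [164. 300.]
(0.4493, -0.1999) [186. 303.] L/R [123. 298.] [250. 309.]
[181. 344.]
(0.449, -0.1886) [185. 316.] L/R [121. 311.] [249. 321.]
[179. 357.]
```

In the left (side) crop, the near fingertip ends at about (187,300). The prediction was (181,301), so the side camera is good in v and reads about 2–3 mm low in x. The side y estimate (-0.189) is therefore the better one. In the right (top) crop the arm hides the lid. I shift by +2 mm in x and +8 mm in y, then descend and grip.

>>> send_rows:
  commands: [0.02,-0.08,0,0,0,0,0,0,0.15,0,0,0,0,0,0.15,0,0,0,0,0,0,0,0,0,0,0,0,0,0,0]

```text
t: 2.95
tool_pos: [0.4515, -0.1895, 0.0177]
eef_rot: [0.0, 1.0, 0.0, 0.0]
contact_force: [0.1, 0.3, 0.1]
opening: 0.685
grip_force: 0.0
```

>>> send_rows:
  commands: [0,0,0,0,0,0,0,0,0,0,0,0,0,0,0,0,0,0,0,0,0,0,0,0,0,0,0,0,0,0,0,0,0,0,0,0,0,0,0,0,0,0,0,0,0,0,0,0]
  jaw: 255
  grip_force: 15

```text
t: 3.75
tool_pos: [0.4512, -0.1897, 0.0169]
eef_rot: [0.0, 1.0, -0.0, 0.0]
contact_force: [-0.2, -0.6, 2.0]
opening: 0.172
grip_force: 15.0
```

Gripped at about 15 mm, which fits the 16 mm knob. I lift 100 mm and measure the held lid against the known tool position.

>>> send_rows:
  commands: [0,0,-0.2,0,0,0,0,0,-0.3,0,0,0,0,0,-0.3,0,0,0,0,0,-0.2,0,0,0,0,0,0,0,0,0,0,0,0,0,0,0]

```text
t: 4.35
tool_pos: [0.4508, -0.1893, 0.116]
eef_rot: [-0.0, 1.0, -0.0, -0.0]
contact_force: [-0.6, -0.3, -1.5]
opening: 0.175
grip_force: 15.0
```

```bash
python3 - <<'E'
from h import *
s=state();p=np.array(s['tool_pos']);print(p,s['opening'])
c=cap('side');h=sil(c,'ll',p[:2],p[2]-.0172)
b=cv2.resize(c['img'][:,:,::-1],None,fx=4,fy=4,interpolation=cv2.INTER_CUBIC)
d=[(0.6236,-0.182,'cl')]
cv2.polylines(b,[np.int32(h*4+2)],True,(0,0,255),1)
cv2.polylines(b,[np.int32(sil(c,'cl',(.6236,-.182))*4+2)],True,(255,0,0),1)
b=b[60*4:60*4+400+200,200*4:390*4]
cv2.imwrite('pics/held.png',b)
E
```

```text
[ 0.45075734 -0.18929983  0.11604291] 0.17467738879390496
```

View pics/held.png

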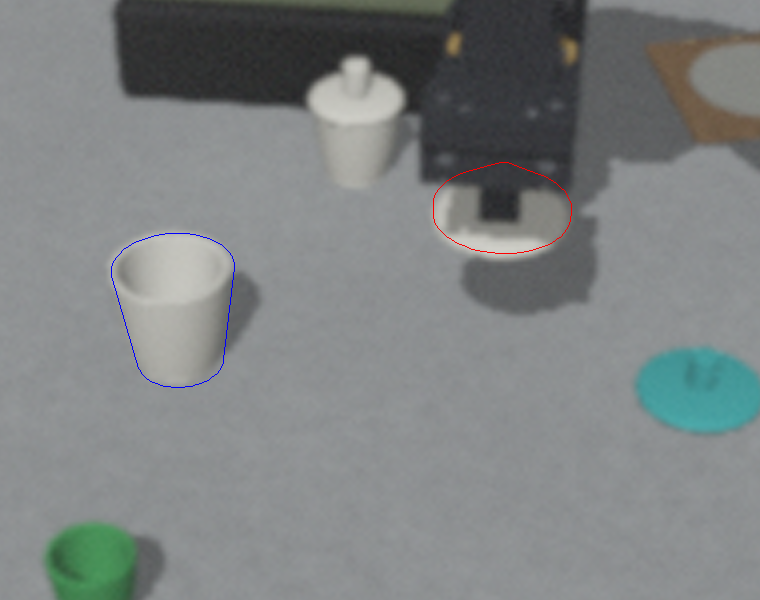

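The held lid shows about 1 px right of and 1 px below the prediction; its disc is centred near crop (506,212). The cup outline fits to within about 0.5 px, with its rim centred near crop (173,268). The same correction applied to the cup gives a tool target of about (0.625,-0.186).

>>> send_rows:
  commands: [0.35,-0.006,0,0,0,0,0.35,-0.007,0,0,0,0,0.35,-0.007,0,0,0,0,0.35,-0.007,0,0,0,0,0.35,-0.006,0,0,0,0,0,0,0,0,0,0,0,0,0,0,0,0,0,0,0,0,0,0]

```text
t: 5.2
tool_pos: [0.6249, -0.1862, 0.1157]
eef_rot: [-0.001, 1.0, -0.0, -0.001]
contact_force: [-0.5, 1.0, -1.5]
opening: 0.168
grip_force: 15.0
```

```bash
python3 - <<'E'
from h import *
s=state();p=np.array(s['tool_pos']);print(p,s['opening'])
o=[]
for n,w in(('side',60),('top',40)):
    c=cap(n)
    b=cv2.resize(c['img'][:,:,::-1],None,fx=5,fy=5,interpolation=cv2.INTER_CUBIC)
    cv2.polylines(b,[np.int32(sil(c,'ll',p[:2],p[2]-.0172)*5+2)],True,(0,0,255),1)
    cv2.polylines(b,[np.int32(sil(c,'cl',p[:2])*5+2)],True,(255,0,0),1)
    u,v=(5*proj(c,(p[0],p[1],.06))).astype(int); o.append(b[v-220:v+250,u-190:u+190])
cv2.imwrite('pics/over.png',np.hstack(o))
E
```

```text
[ 0.62494882 -0.18621764  0.11568059] 0.16772665330450467
```

View pics/over.png

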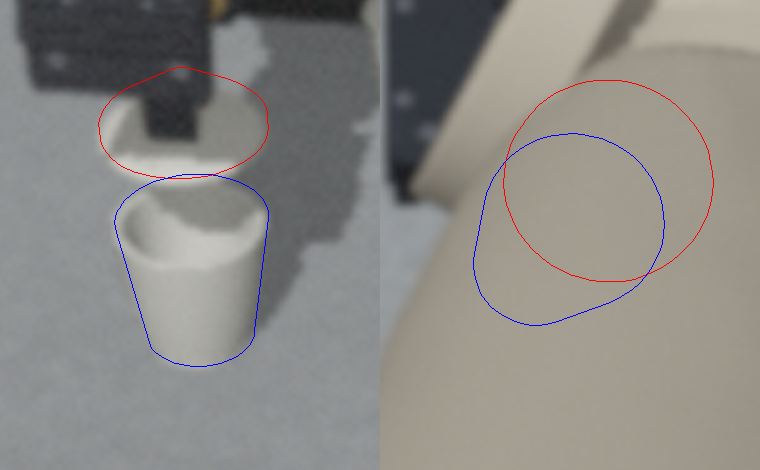

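In the side view, both the held lid (disc centre near crop (185,128)) and the cup (rim near (193,215)) match their outlines at the same x,y within about 0.5 px. The top view is hidden by the arm. I lower to just above the seat.

>>> send_rows:
  commands: [0,0,0.15,0,0,0,0,0,0.12,0,0,0,0,0,0.07,0,0,0,0,0,0.04,0,0,0,0,0,0.03,0,0,0,0,0,0.01,0,0,0,0,0,0,0,0,0,0,0,0,0,0,0]

```text
t: 6.1
tool_pos: [0.6262, -0.1864, 0.0751]
eef_rot: [0.0, 1.0, -0.0, 0.0]
contact_force: [-0.4, -0.5, -0.9]
opening: 0.174
grip_force: 15.0
```

>>> send_rows:
  commands: [0,0,0.01,0,0,0,0,0,0.01,0,0,0,0,0,0,0,0,0,0,0,0,0,0,0]

```text
t: 6.5
tool_pos: [0.6261, -0.1863, 0.0727]
eef_rot: [-0.0, 1.0, -0.0, -0.0]
contact_force: [-0.7, -0.4, -1.2]
opening: 0.172
grip_force: 15.0
```

>>> send_rows:
  commands: [0,0,0.01,0,0,0,0,0,0.005,0,0,0,0,0,0,0,0,0,0,0,0,0,0,0]

```text
t: 6.9
tool_pos: [0.6262, -0.1864, 0.0714]
eef_rot: [0.0, 1.0, -0.0, 0.0]
contact_force: [0.1, -0.8, 0.6]
opening: 0.178
grip_force: 15.0
```

Contact appears at z = 0.0714, against an expected seat height of 0.0712, so I release and rise.

>>> send_rows:
  commands: [0,0,0,0,0,0,0,0,0,0,0,0,0,0,0,0,0,0,0,0,0,0,0,0,0,0,0,0,0,0,0,0,0,0,0,0]
  jaw: 80

```text
t: 7.5
tool_pos: [0.6261, -0.1863, 0.0713]
eef_rot: [0.0, 1.0, -0.0, 0.0]
contact_force: [0.3, 0.3, 0.1]
opening: 0.677
grip_force: 0.0
```

>>> send_rows:
  commands: [0,0,-0.2,0,0,0,0,0,-0.4,0,0,0,0,0,-0.4,0,0,0,0,0,0,0,0,0]

```text
t: 7.9
tool_pos: [0.6279, -0.1871, 0.1773]
eef_rot: [0.002, 1.0, -0.0, 0.005]
contact_force: [-0.9, -1.0, 0.6]
opening: 0.683
grip_force: 0.0
```

>>> send_rows:
  commands: [-0.186,-0.394,0,0,0,0,-0.186,-0.394,0,0,0,0,-0.186,-0.394,0,0,0,0,-0.186,-0.394,0,0,0,0,-0.186,-0.394,0,0,0,0,-0.186,-0.394,0,0,0,0,-0.186,-0.394,0,0,0,0,-0.186,-0.394,0,0,0,0,0,0,0.4,0,0,0,0,0,0.4,0,0,0,0,0,0.4,0,0,0,0,0,0,0,0,0,0,0,0,0,0,0]

```text
t: 9.2
tool_pos: [0.4774, 0.1289, 0.0516]
eef_rot: [-0.0, 1.0, -0.0, -0.0]
contact_force: [-0.6, 0.0, 1.1]
opening: 0.688
grip_force: 0.0
```

```bash
python3 - <<'E'
from h import *
s=state();p=np.array(s['tool_pos']);print(p,s['eef_rot'])
c=cap('side');b=cv2.resize(c['img'][:,:,::-1],None,fx=4,fy=4,interpolation=cv2.INTER_CUBIC)
def dr(k,xy,z0,col): cv2.polylines(b,[np.int32(sil(c,k,xy,z0)*4+2)],True,col,1)
dr('ls',p[:2],0,(0,0,255)); dr('cs',(.6265,.108),0,(255,0,0)); dr('cl',(.6261,-.1864),0,(0,255,0)); dr('ll',(.6261,-.1864),.054,(0,255,0))
cv2.imwrite('pics/s2.png',b[100*4-60:100*4+540,170*4:345*4])
E
```

```text
[0.477419   0.12886968 0.05161332] [-6.92411674e-06  9.99999877e-01 -1.67378851e-04 -4.67803382e-04]
```

View pics/s2.png

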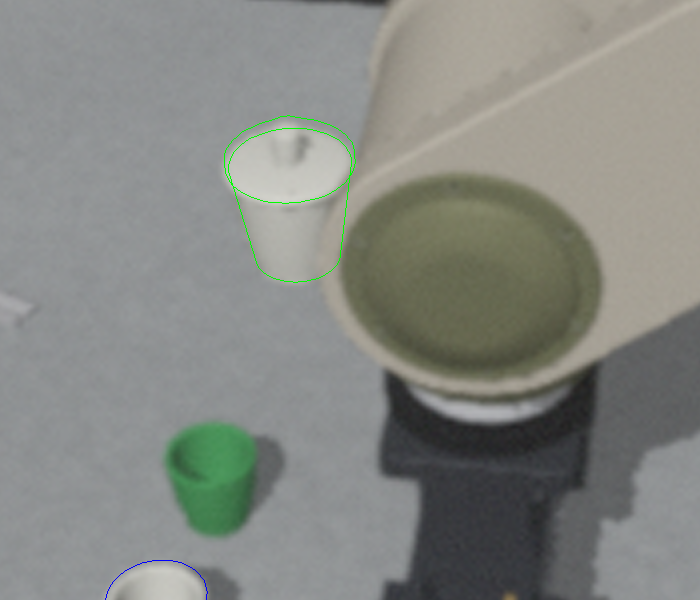

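The large lid at (290,165) sits level on its crucible and matches the seated outline. The crop does not reach down to the small lid, but the measured target (0.4795, 0.128) needs only +2 mm in x. I descend and grip.

>>> send_rows:
  commands: [0.02,0,0,0,0,0,0,0,0.15,0,0,0,0,0,0.13,0,0,0,0,0,0.06,0,0,0,0,0,0,0,0,0,0,0,0,0,0,0]

```text
t: 9.85
tool_pos: [0.4799, 0.1289, 0.0181]
eef_rot: [-0.0, 1.0, -0.0, 0.001]
contact_force: [-0.9, -0.5, -0.3]
opening: 0.687
grip_force: 0.0
```

>>> send_rows:
  commands: [0,0,0,0,0,0,0,0,0,0,0,0,0,0,0,0,0,0,0,0,0,0,0,0,0,0,0,0,0,0,0,0,0,0,0,0,0,0,0,0,0,0,0,0,0,0,0,0]
  jaw: 255

```text
t: 10.65
tool_pos: [0.4793, 0.1289, 0.0172]
eef_rot: [-0.0, 1.0, -0.0, -0.0]
contact_force: [-0.9, -0.8, 0.1]
opening: 0.171
grip_force: 15.0
```

>>> send_rows:
  commands: [0,0,-0.2,0,0,0,0,0,-0.3,0,0,0,0,0,-0.2,0,0,0,0,0,0,0,0,0,0,0,0,0,0,0]

```text
t: 11.15
tool_pos: [0.4791, 0.1289, 0.0869]
eef_rot: [-0.0, 1.0, -0.0, -0.0]
contact_force: [0.7, -0.8, 0.2]
opening: 0.177
grip_force: 15.0
```

```bash
python3 - <<'E'
from h import *
s=state();p=np.array(s['tool_pos']);print(p,s['opening'])
c=cap('side');b=cv2.resize(c['img'][:,:,::-1],None,fx=4,fy=4,interpolation=cv2.INTER_CUBIC)
def dr(k,xy,z0,col): cv2.polylines(b,[np.int32(sil(c,k,xy,z0)*4+2)],True,col,1)
dr('ls',p[:2],p[2]-.0172,(0,0,255)); dr('cs',(.6265,.108),0,(255,0,0))
cv2.imwrite('pics/s3.png',b[200*4:200*4+400,170*4:345*4])
E
```

```text
[0.47912018 0.12890361 0.08692231] 0.17743197885063233
```

View pics/s3.png

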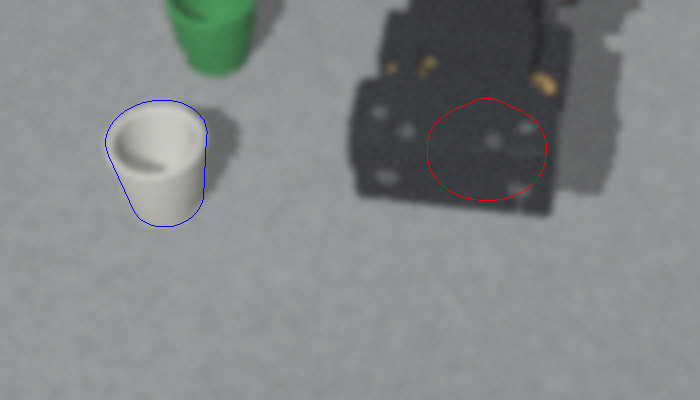

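The opening of 0.177 (about 15 mm) shows the lid is held, though the gripper body hides it. The small cup matches its outline, with its rim centred at crop (157,143), so I move over (0.626, 0.108).

>>> send_rows:
  commands: [0.294,0.042,0,0,0,0,0.294,0.042,0,0,0,0,0.294,0.042,0,0,0,0,0.294,0.042,0,0,0,0,0.294,0.042,0,0,0,0,0,0,0,0,0,0,0,0,0,0,0,0,0,0,0,0,0,0]

```text
t: 12.0
tool_pos: [0.6251, 0.1081, 0.0864]
eef_rot: [-0.0, 1.0, 0.0, -0.001]
contact_force: [-0.6, -0.2, -0.2]
opening: 0.171
grip_force: 15.0
```

>>> send_rows:
  commands: [0,0,0.1,0,0,0,0,0,0.1,0,0,0,0,0,0.06,0,0,0,0,0,0.04,0,0,0,0,0,0.02,0,0,0,0,0,0,0,0,0,0,0,0,0,0,0]

```text
t: 12.7
tool_pos: [0.6265, 0.1079, 0.0555]
eef_rot: [-0.0, 1.0, -0.0, 0.0]
contact_force: [-0.5, -0.5, -0.1]
opening: 0.175
grip_force: 15.0
```

>>> send_rows:
  commands: [0,0,0.01,0,0,0,0,0,0.01,0,0,0,0,0,0,0,0,0,0,0,0,0,0,0]

```text
t: 13.1
tool_pos: [0.6264, 0.1079, 0.0533]
eef_rot: [0.0, 1.0, -0.0, 0.0]
contact_force: [0.2, -0.5, -1.4]
opening: 0.169
grip_force: 15.0
```

No contact force so far, so the lid is in the mouth. I'll go down the last 2 mm.

>>> send_rows:
  commands: [0,0,0.01,0,0,0,0,0,0.01,0,0,0,0,0,0,0,0,0,0,0,0,0,0,0]

```text
t: 13.5
tool_pos: [0.6265, 0.1079, 0.0515]
eef_rot: [-0.0, 1.0, -0.0, 0.0]
contact_force: [-0.7, 1.2, 3.5]
opening: 0.173
grip_force: 15.0
```

>>> send_rows:
  commands: [0,0,0,0,0,0,0,0,0,0,0,0,0,0,0,0,0,0,0,0,0,0,0,0,0,0,0,0,0,0,0,0,0,0,0,0]
  jaw: 80

```text
t: 14.1
tool_pos: [0.6263, 0.1079, 0.0512]
eef_rot: [0.0, 1.0, -0.0, -0.0]
contact_force: [0.3, 0.8, -1.0]
opening: 0.675
grip_force: 0.0
```

>>> send_rows:
  commands: [0,0,-0.2,0,0,0,0,0,-0.4,0,0,0,0,0,-0.4,0,0,0,0,0,-0.4,0,0,0,-0.4,0,0,0,0,0,-0.4,0,0,0,0,0,-0.4,0,0,0,0,0,-0.4,0,0,0,0,0,0,0,0,0,0,0,0,0,0,0,0,0]

```text
t: 15.1
tool_pos: [0.4666, 0.1079, 0.1919]
eef_rot: [0.0, 1.0, -0.0, 0.001]
contact_force: [-0.2, 1.2, -0.0]
opening: 0.692
grip_force: 0.0
```

```bash
python3 - <<'E'
from h import *
c=cap('side');b=cv2.resize(c['img'][:,:,::-1],None,fx=4,fy=4,interpolation=cv2.INTER_CUBIC)
def dr(k,xy,z0,col): cv2.polylines(b,[np.int32(sil(c,k,xy,z0)*4+2)],True,col,1)
dr('ls',(.6265,.1079),.034,(0,0,255)); dr('cs',(.6265,.1079),0,(255,0,0))
dr('cl',(.6261,-.1864),0,(255,0,0)); dr('ll',(.6261,-.1864),.054,(0,0,255))
cv2.imwrite('pics/f.png',b[115*4:115*4+600,170*4:345*4])
E
```

```text
(no output)
```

View pics/f.png

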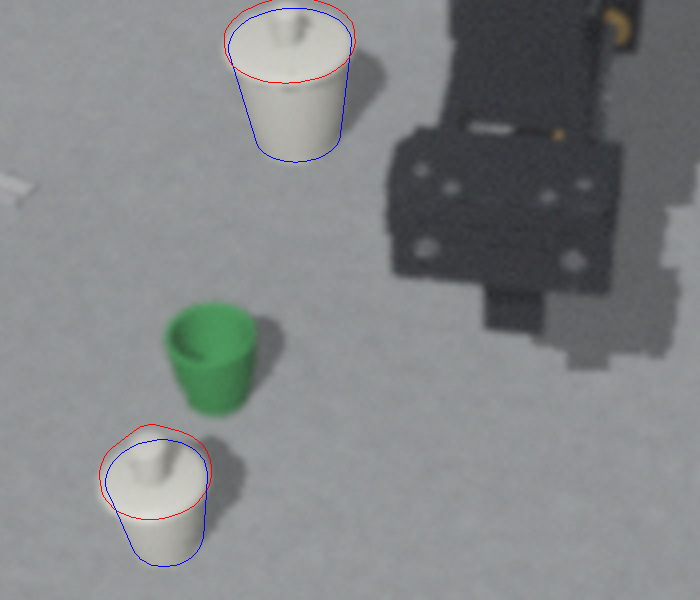

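Both lids, at (290,45) and (155,480), sit level on their crucibles and match the seated outlines, and the gripper is clear.

```bash
python3 -c "
from cell import bot
print(bot.job_done())"
```

```text
the job is handed in; nothing more can be done
None
```

Both lids were set down on their own crucibles and look level in the final side-camera picture; I handed the job in at about 15 s of the 58 s allowed, and no verdict was returned.

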